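# Open the dust hood to its working height and start the fan

## Robot

A 6-joint arm with a two-finger parallel gripper is mounted at the origin on a cart in front of the work surface, level with it; the furniture and walls round the work are solid. World frame = base frame: x ahead of the robot, y to its left, z up, the work surface at z = 0. Lengths are in m, angles in rad, forces in N, time in s.
With the tool pointing down it reaches from about 0.375 to 0.9 m from the base axis. Payload 3.1 kg.
Tool frame: the origin (TCP) lies between the finger pads; the fingertips stand robot.finger_overhang ahead of it and the grasp point (between the pads) lies 3 mm ahead of it (robot.finger_overhang is the distance from the TCP to the fingertips, in m); z points along the fingers, y is the line along which they close (so a half turn about z gives the same grasp; the last joint's range is limited). The gripper opens to 87 mm and grips with 3 to 60 N. Pads are 19 mm wide; open, the fingers measure 117 mm over their backs; the gripper's body (75 mm by 190 mm) begins 51 mm behind the grasp point.
Start: joints at [1.008, 0.527, 1.433, -0, 1.181, -0.178], TCP at [0.235, 0.579, 0.245] pointing down, gripper open.
Joint ranges: [-3.08, 3.08], [-0.75, 2.2], [0.22, 2.44], [-1.43, 4.57], [0, 2.65], [-2.85, 2.85]. Speed limits (rad/s): [2.79, 2.79, 3.14, 3.14, 3.14, 3.14].

## Interface

Orientations are given as a unit quaternion [x, y, z, w].
In Python, from rig import get_obs, vision, hand_in, nets, robot gives the robot as it stands.
- The arm moves only by the tool apply_moves, never from a script. Its argument "series" is a list of rows, each an object with "offset": the shift along the world's x, y, z in cm, a list of three; "rot": the turn, a rotation vector about the world's x, y, z in degrees, a list of three. A call has 1 to 20 rows; each row is the pose to reach, as a shift and turn from the pose commanded when the call began; what a row does not reach only later rows make up. A row lasts 1/10 s, in which the tool goes at most 50 mm and 8.59 degrees, less where a joint would pass 70% of its speed; a pose out of reach is approached as far as the arm can. A call with a gripper value outside its range is refused whole. "hand" is the opening, from 0 (shut) to 1 (fully open), set as the call begins (left out, the last holds). The fingers move at their own pace and stop on an object; "newtons" is the grip in N (left out, the last holds). Time passes only in rows, so rows that repeat a pose let the fingers close. It gives the time, the measured TCP pose, the force, the opening and the grip force at its end, in the units of the state.
- get_obs(): the state, without advancing time (a new reading comes with each control period).
- vision.camera(name): name is "scene" or "top" or "wrist"; returns the picture (400x640x3 uint8, red, green, blue); there is no depth.
- vision.calibration(name): a dict with "K" (3x3 intrinsics, pixels), "R" (3x3) and "t" (3): a world point X has camera coordinates R X + t. Camera axes: x right, y down, z forward; pixel columns grow to the right and rows downward; lengths in m; the calibration is good to about 2 mm. A picture is of the moment at which its call begins: read the wrist's pose just before it. calibration takes no time and is no camera call; for the wrist camera it gives the pose at the moment of the call.
- hand_in(): hands the job in; it is judged then, once.
Trained networks look in the newest picture that a camera, given by its name, has taken for a name from the list of things; names that differ only in an ending like _2 or _b are one class to them, and where a whole thing is asked for, a point or a joint stands for the part that bears it (a point fixed in the world has none). Each returns a list of dicts, best first, with "conf" (0 to 1); they miss things now and then, are a little off and sometimes report something else, mostly with a low value. They report only what shows in the picture. A call takes as long as a camera call.
- nets.search_frame(camera, query): "centre" ([x, y, z] in m, in world coordinates, good to about 4 mm: the middle of the surface that is visible of it).
- nets.spot_point(camera, query): "centre" ([x, y, z] in m, in world coordinates, good to about 4 mm: a listed point, or the origin of a listed thing).
The state is a dict: "time": time; "q": joint angles; "joint_velocities": joint speeds; "joint_torque": joint torques, N m; "position": TCP position; "tool_rot": TCP orientation; "ft_force": force on the tool from outside, world axes, zero at the start; "moment": the same for the moment, N m; "grip_width": finger opening in m; "grip_force": force on a finger pad.
Only numpy, scipy, OpenCV 4.12 (cv2) and the standard library are available. Lean on these libraries where they do the work, as an engineer would, in place of code of your own. Each camera call takes 0.05 s, during which the arm holds its last target. There are 200 camera calls.

## Task

Get the small dust hood ready for work without grasping anything: with the fingertips beneath the yellow lip, push the sliding window up until its red pointer stands within the height of the green band on the guide post beside it, and take the hand away so that the window stays there. Then press the green fan button fully down and let it go. Do not pinch or lift anything, and leave the green band, the bottle, the tin and the sanding block where they are.

Things in the scene. Friction and masses are not known exactly. Their poses are not given: they have to be found in the camera images.
- hood: grey-white dust hood fixed to the bench, 260 wide (y) x 260 deep x 340 high mm, duct stub on its roof to 385. Origin: centre of underside; x front to back, z up. Solid plinth 70 mm high, front face at x=-130 mm; from its top edge the front leans back 30 deg: 'up the slope' is hood (0.5,0,0.866), 'out of the front' (-0.866,0,0.5). A guide post 28 mm wide runs up either side.
- window (a joint): height of the sliding window along the slope, in m: 0 closed (resting on the plinth), grows upward to 0.17 (stop); starts at 0.01 to 0.05. Counterweighted: moves with about 2 to 4.5 N along the slope either way and stays where it is left. Clear glass in an aluminium frame, 200 mm wide x 150 mm high.
- lip_mid (a point): underside of the yellow lip on the window's lower edge, at mid width, 22 mm out from the glass; axes: z up the slope, -x out of the front, y to the hood's +y side (left seen from the robot). Lip 180 mm wide, 14 mm thick, reaches 46 mm out from the glass and ends in a 12 mm round bead. Free air beneath it outside the plinth.
- pointer (a point): left end of the red pointer (20 x 4 mm bar) on the window's left frame bar, 40 mm up the slope from the window's lower edge; same axes as lip_mid; moves with the window
- band_mid (a point): inner edge, at middle height, of the green band on the left guide post: a clip 24 wide x 20 mm high along the slope (10 mm up and 10 mm down from this point); same axes as lip_mid. Its height differs from start to start. A sharp knock could shift it; it must stay.
- fan_button (a joint): travel of the green fan button: 0 up, 0.006 m fully down; spring return, about 5 N fully down
- fan_button_top (a point): centre of the top of the green round button, 36 mm across, 22 mm above the bench, in a black housing fixed to the bench beside the hood; it is pressed straight down; z up
- oil_bottle: loose white bottle with red nozzle, 43 mm wide x 143 mm high, stands upright; origin at the centre of the underside; bystander
- parts_tin: loose open grey tin with screws, 67 mm across x 32 mm high; origin at the centre of the underside; bystander
- sanding_block: loose brown sanding block, 62 x 111 x 34 mm high; origin at the centre of the underside; bystander

How it is judged:
By the outcome, as a careful person would: the job done as asked, in the order asked, and still so for the second after the job is handed in, with the robot touching nothing.
It also fails if it takes over 54 s, if anything falls off the work surface, if the arm or the gripper's body presses on something with over 40 N, if the wrist force passes 120 N, or if a joint passes its speed limit or range.

## Working session

There is one attempt and no reset: what is moved stays moved. The work goes in short steps, Python scripts to look and compute and a tool call to move; the robot and the scene stay as the last step left them, time stands still between calls to the robot, and variables do not carry over. Pictures are saved under pics/ and viewed, at most 10 in all, crops included, and the job is handed in when it is done.

Besides the shell and the picture viewer there is one more tool, called as name([rows], argument=value, ...), one row to a line, values as JSON. apply_moves: Moves the arm, as the interface text tells. Its arguments: {"type":"object","properties":{"series":{"type":"array"},"hand":{"type":"number"},"newtons":{"type":"number"}},"required":["series"]}

```bash
mkdir -p pics; python3 - <<'E'
from rig import get_obs, vision, nets, robot
import cv2,numpy as np
print(robot.finger_overhang); o=get_obs(); print(o['time'],o['position'],o['tool_rot'],o['grip_width'])
for c in ['scene','top']:
    im=vision.camera(c); cv2.imwrite(f'pics/{c}0.png',im[:,:,::-1])
    for q in ['hood','lip_mid','pointer','band_mid','fan_button_top','oil_bottle','parts_tin','sanding_block']:
        print(c,q,[(np.round(d['centre'],3).tolist(),round(d['conf'],2)) for d in nets.spot_point(c,q)[:2]])
E
```

```text
0.022
0.0 [0.2342224  0.57870296 0.24355197] [ 1.91202296e-01  9.81550036e-01 -1.03028931e-03 -3.82872824e-04] 0.08712618466556199
scene hood [([0.72, 0.233, 0.002], 0.75)]
scene lip_mid [([0.584, 0.216, 0.107], 0.89)]
scene pointer [([0.6, 0.318, 0.139], 0.7)]
scene band_mid [([0.646, 0.327, 0.207], 0.52)]
scene fan_button_top [([0.491, -0.092, 0.023], 0.43)]
scene oil_bottle [([0.437, 0.396, 0.001], 0.74), ([0.599, 0.318, 0.136], 0.7)]
scene parts_tin [([0.391, 0.021, -0.006], 0.72)]
scene sanding_block [([0.56, -0.304, -0.005], 0.9), ([0.646, 0.328, 0.204], 0.48)]
top hood []
top lip_mid [([0.583, 0.216, 0.106], 0.7)]
top pointer [([0.598, 0.315, 0.14], 0.8)]
top band_mid [([0.651, 0.33, 0.203], 0.57)]
top fan_button_top [([0.492, -0.095, 0.022], 0.57)]
top oil_bottle [([0.436, 0.399, 0.004], 0.61), ([0.557, -0.302, -0.001], 0.18)]
top parts_tin [([0.395, 0.021, 0.002], 0.9)]
top sanding_block [([0.555, -0.298, 0.0], 0.95)]
```

View pics/scene0.png

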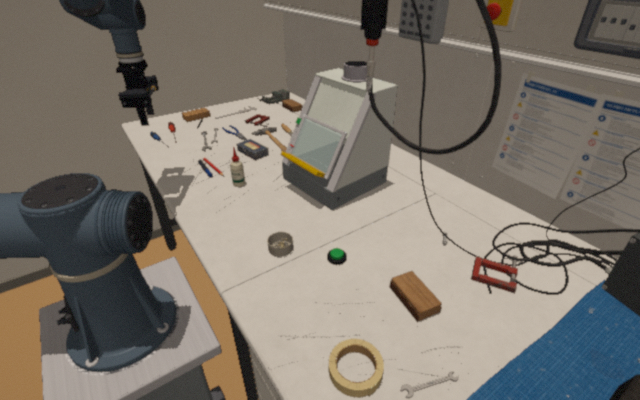

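View pics/top0.png

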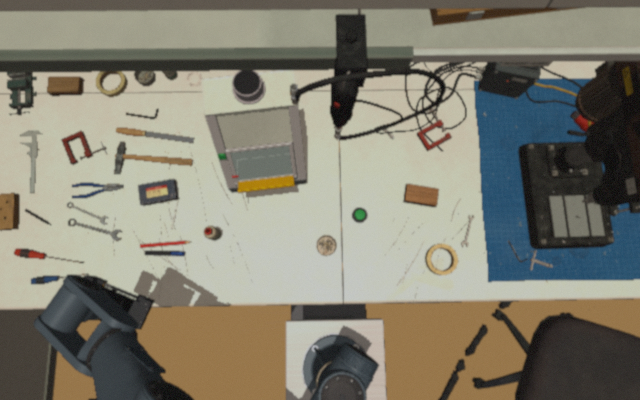

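The scene view shows the hood with the yellow lip at about (300,163), the bottle at (237,168), the tin at (281,243) and the button at (337,255). The top view shows the lip at (268,184), the green band at (222,156) and the button at (360,215). The network results match both pictures. The hood is yawed about +6°. I'll swing in front of the hood with the hand shut.

apply_moves([
  {"offset": [1,-3,1],"rot": [0,0,2]},
  {"offset": [2.5,-6,2],"rot": [0,0,5]},
  {"offset": [4,-9,3],"rot": [0,0,8]},
  {"offset": [5.5,-12,3],"rot": [0,0,10]},
  {"offset": [7,-15,3],"rot": [0,0,12]},
  {"offset": [8.5,-18,3],"rot": [0,0,15]},
  {"offset": [10,-21,3],"rot": [0,0,17]},
  {"offset": [11,-24,3],"rot": [0,0,20]},
  {"offset": [12.5,-27,3],"rot": [0,0,22]},
  {"offset": [14,-30,3],"rot": [0,0,25]},
  {"offset": [15.5,-33,3],"rot": [0,0,27]},
  {"offset": [16.5,-36,3],"rot": [0,0,29]},
  {"offset": [17,-37,3],"rot": [0,0,29]},
  {"offset": [17,-37,3],"rot": [0,0,29]},
], hand=0)

```text
time: 2.3
position: [0.4053, 0.2085, 0.2747]
tool_rot: [-0.059, 0.998, 0.0, 0.0]
ft_force: [-0.7, -0.4, 0.7]
grip_width: 0.0009
grip_force: 0.0
```

```bash
cat > h.py <<'E'
from rig import get_obs, vision, nets
import cv2,numpy as np
def avg(q,cams,n=4,near=None):
    P=[]
    for c in cams:
        for _ in range(n):
            vision.camera(c)
            for d in nets.spot_point(c,q)[:1]:
                P.append(d['centre'])
    P=np.array(P); return (np.median(P,0).round(4),P.std(0).round(4),len(P)) if len(P) else None
E
python3 - <<'E'
from h import *
o=get_obs(); print(o['time'],o['position'],o['tool_rot'],o['grip_width'],o['q'])
im=vision.camera('wrist'); cv2.imwrite('pics/w1.png',im[:,:,::-1])
for q in ['lip_mid','pointer','band_mid','fan_button_top','hood']:
    print(q,[(np.round(d['centre'],4).tolist(),round(d['conf'],2)) for d in nets.spot_point('wrist',q)[:2]])
for q in ['lip_mid','pointer','band_mid','hood']: print(q,avg(q,['scene','top'],2))
a=cv2.resize(vision.camera('top')[90:200,190:320],None,fx=5,fy=5,interpolation=2)
cv2.imwrite('pics/t1.png',a[:,:,::-1])
E
```

```text
2.3 [0.40530414 0.20848332 0.27472586] [-5.88406527e-02  9.98267326e-01  1.95738750e-04  2.90078302e-04] 0.0008526159989785312 [ 2.28894868e-01  2.57248894e-01  1.80233167e+00  3.25932012e-04
  1.08137408e+00 -1.45980392e+00]
lip_mid []
pointer []
band_mid []
fan_button_top [([0.4941, -0.0926, 0.0212], 0.63)]
hood [([0.4915, -0.0936, 0.0195], 0.38)]
lip_mid (array([0.5808, 0.2162, 0.106 ]), array([0.0013, 0.0008, 0.0011]), 4)
pointer (array([0.6006, 0.3179, 0.1366]), array([0.001 , 0.0014, 0.0023]), 3)
band_mid (array([0.649 , 0.3273, 0.2041]), array([0.0008, 0.0004, 0.0005]), 4)
hood (array([0.7192, 0.2343, 0.0012]), array([0.1536, 0.1007, 0.0015]), 3)
```

View pics/w1.png

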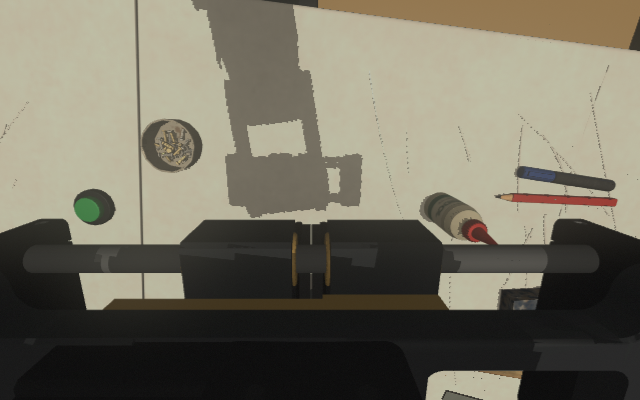

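View pics/t1.png

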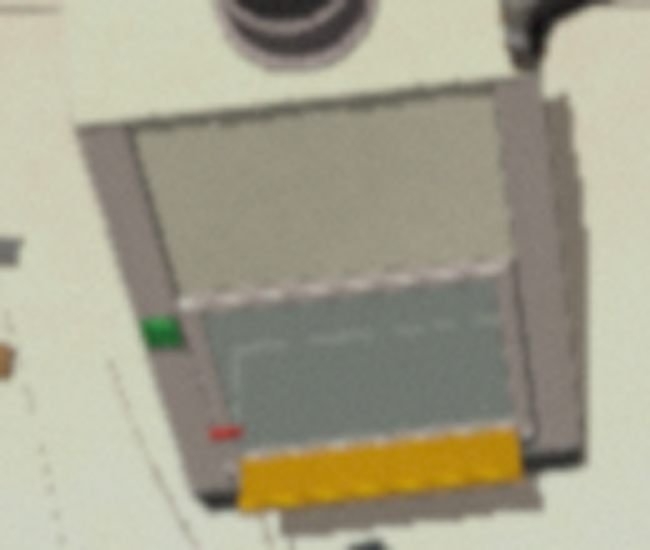

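The wrist view shows the shut fingers at (311,265), the button at (88,207), the tin at (172,145) and the bottle at (455,215). The camera sits on the hand's robot side. The top crop shows the red pointer at (226,433) and the green band at (162,332), well above it on the slope. I'll check the hand's geometry before pitching it.

```bash
python3 - <<'E'
from h import *
from scipy.spatial.transform import Rotation as R
o=get_obs(); c=vision.calibration('wrist'); T=R.from_quat(o['tool_rot']).as_matrix()
C=-np.array(c['R']).T@np.array(c['t']); print('cam in tool',T.T@(C-o['position'])); print('axis in tool',T.T@np.array(c['R'])[2])
lip=np.array([.5815,.216,.106]); b=np.radians(7)
ex=np.array([np.cos(b),np.sin(b),0]); ey=np.array([-np.sin(b),np.cos(b),0]); ez=np.array([0,0,1])
up=.5*ex+.866*ez; out=-.866*ex+.5*ez
for p in (45,55,60):
    Rm=R.from_rotvec(-np.radians(p)*ey).as_matrix()@T
    z=Rm[:,2]
    # fingertip end centre: 14mm out from glass -> 8 mm inward from lip_mid, top edge 12mm below lip
    h=9.5
    tip=lip-out*.008-up*(h+.012)
    tcp=tip-.022*z
    print(p,z.round(3),'contact-ready tcp',tcp.round(4),'delta cm',((tcp-o['position'])*100).round(2),'cam z',(tcp+Rm@(T.T@(C-o['position'])))[2].round(3))
print('up',up.round(3),'out',out.round(3),'ey',ey.round(3))
E
```

```text
cam in tool [ 0.06715599  0.00054421 -0.14097725]
axis in tool [-2.48202097e-01  5.42115930e-04  9.68708122e-01]
45 [ 0.702  0.086 -0.707] contact-ready tcp [-4.1476 -0.3647 -8.1198] delta cm [-455.22  -57.4  -839.44] cam z -8.068
55 [ 0.813  0.1   -0.574] contact-ready tcp [-4.1501 -0.365  -8.1228] delta cm [-455.46  -57.43 -839.73] cam z -8.097
60 [ 0.86   0.106 -0.5  ] contact-ready tcp [-4.1511 -0.3651 -8.1244] delta cm [-455.57  -57.44 -839.89] cam z -8.112
up [0.496 0.061 0.866] out [-0.86  -0.106  0.5  ] ey [-0.122  0.993  0.   ]
```

apply_moves([
  {"offset": [1.5,0,0],"rot": [0.9,-7.4,0]},
  {"offset": [3,0,0],"rot": [1.8,-14.9,0]},
  {"offset": [4.5,0,0],"rot": [2.7,-22.3,0]},
  {"offset": [6,0,0],"rot": [3.7,-29.8,0]},
  {"offset": [7,0,0],"rot": [4.6,-37.2,0]},
  {"offset": [8,0,0],"rot": [5.5,-44.7,0]},
  {"offset": [8.5,0,0],"rot": [6.4,-52.1,0]},
  {"offset": [9,0,0],"rot": [7.3,-59.6,0]},
  {"offset": [9,0,-2],"rot": [7.3,-59.6,0]},
  {"offset": [9,0,-4],"rot": [7.3,-59.6,0]},
  {"offset": [9,0,-6],"rot": [7.3,-59.6,0]},
  {"offset": [9,0,-8],"rot": [7.3,-59.6,0]},
  {"offset": [9,0,-10],"rot": [7.3,-59.6,0]},
  {"offset": [9.3,-0.1,-12],"rot": [7.3,-59.6,0]},
  {"offset": [9.5,-0.2,-13.5],"rot": [7.3,-59.6,0]},
  {"offset": [9.8,-0.2,-14.8],"rot": [7.3,-59.6,0]},
  {"offset": [9.8,-0.2,-14.8],"rot": [7.3,-59.6,0]},
  {"offset": [9.8,-0.2,-14.8],"rot": [7.3,-59.6,0]},
])

```text
time: 6.05
position: [0.5277, 0.2105, 0.385]
tool_rot: [-0.055, 0.883, 0.03, 0.465]
ft_force: [-0.4, 0.3, 0.5]
grip_width: 0.0003
grip_force: 0.0
```

```bash
python3 - <<'E'
from h import *
o=get_obs(); print(o['time'],o['position'],o['tool_rot'],o['ft_force'],o['q'])
a=vision.camera('scene')[60:210,200:410]; w=vision.camera('wrist')
a=cv2.resize(a,(560,400),interpolation=2); w=cv2.resize(w,(560,350))[:,:]
cv2.imwrite('pics/c2.png',cv2.vconcat([a[:,:,::-1],w[:200,:,::-1]]))
for c in ('wrist','scene','top'):
  for q in ['lip_mid','pointer','band_mid']:
    print(c,q,[(np.round(d['centre'],4).tolist(),round(d['conf'],2)) for d in nets.spot_point(c,q)[:1]]) if c!='top' or vision.camera('top') is not None else 0
E
```

```text
6.05 [0.52774505 0.21047936 0.3850207 ] [-0.05457959  0.88296098  0.03013212  0.46528811] [-0.36241544  0.29325932  0.48091498] [ 0.22332348  0.11417673  2.0481541  -1.4302065   0.08071092 -0.08321406]
wrist lip_mid []
wrist pointer [([0.597, 0.3126, 0.137], 0.88)]
wrist band_mid [([0.6475, 0.3291, 0.2008], 0.77)]
scene lip_mid [([0.5833, 0.2189, 0.1065], 0.76)]
scene pointer [([0.5986, 0.3226, 0.1379], 0.64)]
scene band_mid [([0.6498, 0.3275, 0.2039], 0.55)]
top lip_mid [([0.5823, 0.2155, 0.1075], 0.96)]
top pointer [([0.6025, 0.3163, 0.1394], 0.92)]
top band_mid [([0.6513, 0.331, 0.2033], 0.4)]
```

View pics/c2.png

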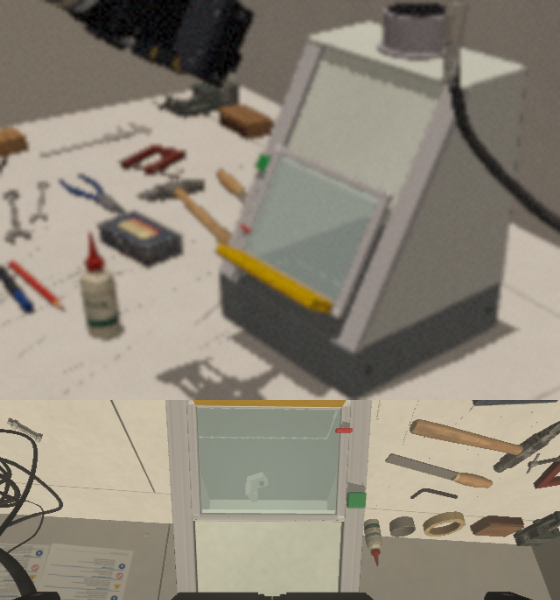

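The hand stopped above the target at z 0.385. Joint 5 is near its lower limit of 0 and joint 4 is at its range end, so this orientation needs the flipped wrist (q4≈π). The wrist view shows the pointer at (344,430), the band at (357,497) and the lip at its top edge. Nothing has been touched. I'll fit the kinematics from the recorded poses to plan the flip.

apply_moves([
  {"offset": [-2,0,0],"rot": [-0.9,7.4,0]},
  {"offset": [-4,0,0],"rot": [-1.8,14.9,0]},
  {"offset": [-6,0,0],"rot": [-2.7,22.3,0]},
  {"offset": [-8,0,0],"rot": [-3.7,29.8,0]},
])

```text
time: 7.15
position: [0.4817, 0.198, 0.3892]
tool_rot: [-0.037, 0.917, -0.005, 0.397]
ft_force: [0.6, -0.2, 0.5]
grip_width: 0.0008
grip_force: 0.0
```

```bash
python3 - <<'E'
from rig import get_obs
o=get_obs(); print([o[k].tolist() if hasattr(o[k],'tolist') else o[k] for k in('q','position','tool_rot','joint_velocities')])
E
```

```text
[[0.2724609080197748, 0.031813495614567505, 2.006833633162121, -0.5416465396365915, 0.34874355573465465, -0.938761596429792], [0.4816860206291377, 0.19798840847538085, 0.3892019102299392], [-0.03667164771664867, 0.9171891071630439, -0.004676385926256874, 0.3967334916160634], [0.25918093000337966, -0.3461095174181937, -0.13851509547868202, 2.1784229769225214, 1.1495662151841186, -2.008955584528535]]
```

apply_moves([
  {"offset": [-2,0,-1],"rot": [-0.9,7.4,0]},
  {"offset": [-4,0,-2],"rot": [-1.8,14.9,0]},
  {"offset": [-4,0,-2],"rot": [-2.4,20,0]},
  {"offset": [-4,0,-2],"rot": [-2.4,20,0]},
])

```text
time: 7.55
position: [0.4447, 0.1987, 0.3719]
tool_rot: [-0.045, 0.971, -0.017, 0.235]
ft_force: [1.0, 0.4, 0.7]
grip_width: 0.0006
grip_force: 0.0
```

```bash
cat > fk.py <<'E'
import numpy as np
from scipy.spatial.transform import Rotation as R
from scipy.optimize import least_squares
def fk(q,p,s=1):
    # p: A(x,z) B(x,z) a5 Lt d1
    E=lambda a,t:R.from_euler(a,t)
    R1=E('z',q[0]);R2=R1*E('y',q[1]);R3=R2*E('y',q[2]);R5=R3*E('z',s*q[3])*E('y',q[4]);R6=R5*E('z',q[5])
    P=np.array([0,0,p[6]])+R2.apply([p[0],0,p[1]])+R3.apply([p[2],0,p[3]])+R5.apply([p[4],0,p[5]])
    return P,R6
E
python3 - <<'E'
from fk import *
from rig import get_obs
o=get_obs(); print(o['q'],o['position'],o['tool_rot'])
import json
D=[([1.008,.527,1.433,0,1.181,-.178],[.2342,.5787,.2436],[.1912,.98155,-.00103,-.00038]),
([.228895,.257249,1.802332,.000326,1.081374,-1.459804],[.405304,.208483,.274726],[-.05884,.998267,.000196,.00029]),
([.223323,.114177,2.048154,-1.430207,.080711,-.083214],[.527745,.210479,.385021],[-.05458,.882961,.030132,.465288]),
(list(o['q']),list(o['position']),list(o['tool_rot']))]
json.dump([[list(map(float,x)) for x in d] for d in D],open('D.json','w'))
for s in(1,-1):
    O=[(fk(d[0],np.zeros(7),s)[1].inv()*R.from_quat(d[2])) for d in D]
    print(s,[np.degrees(x.as_rotvec()).round(1).tolist() for x in O])
    p0=np.array([0,.35,0.05,.35,.05,.25,.3])
    f=lambda p:np.concatenate([fk(d[0],p,s)[0]-d[1] for d in D]+[1e-3*(p-p0)])
    r=least_squares(f,p0); print(r.x.round(4),np.abs(r.fun[:12]).max())
E
```

```text
[ 0.26872273  0.04370082  1.86579232 -0.18872648  0.78294475 -1.29109397] [0.44469285 0.1986853  0.37187716] [-0.04498233  0.97081269 -0.01665548  0.2349934 ]
1 [[0.1, 0.1, 90.0], [-0.0, -0.0, 90.0], [-0.0, -0.0, 90.0], [-0.0, -0.0, 90.0]]
[-0.0511  0.5305 -0.1139  0.2455 -0.1115  0.3091  0.0579] 0.10234643132900179
-1 [[0.1, 0.1, 90.0], [-0.0, -0.0, 90.0], [7.5, -6.3, -73.7], [14.3, 7.9, 74.1]]
[0.0515 0.6044 0.2356 0.4596 0.0665 0.2511 0.3886] 0.11045238791552528
```

```bash
sed -i 's/R2.apply(\[p\[0\],0,p\[1\]\])/R2.apply([p[0],p[7],p[1]])/; s/R5.apply(\[p\[4\],0,p\[5\]\])/R5.apply([p[4],p[8],p[5]])/' fk.py
python3 - <<'E'
from fk import *
import json
D=json.load(open('D.json'))
D.append([[0.27246,0.0318135,2.0068336,-0.5416465,0.3487436,-0.9387616],[0.481686,0.197988,0.389202],[0,0,0,1]])
best=None
for p0 in ([0,.35,0.05,.35,.05,.25,.3,.11,0],[0,.42,0,.4,0,.25,.2,.11,0],[0,.4,0,.4,0,.25,.2,.0,0.11]):
    p0=np.array(p0)
    f=lambda p:np.concatenate([fk(d[0],p)[0]-d[1] for d in D]+[1e-3*(p-p0)])
    r=least_squares(f,p0); print(r.x.round(4),np.abs(r.fun[:15]).max())
json.dump(r.x.tolist(),open('p.json','w'))
E
```

```text
[ 3.100e-03  5.866e-01  1.141e-01  3.890e-01  1.000e-04  2.826e-01
  2.740e-01  1.110e-01 -1.000e-04] 0.0001970000576977382
[ 3.100e-03  5.866e-01  1.141e-01  3.890e-01  1.000e-04  2.826e-01
  2.740e-01  1.110e-01 -1.000e-04] 0.0001971314959324788
[ 3.100e-03  5.866e-01  1.141e-01  3.890e-01  1.000e-04  2.826e-01
  2.740e-01  1.110e-01 -1.000e-04] 0.00019716619790977052
```

```bash
cat > plan.py <<'E'
from fk import *
import json
p=np.array(json.load(open('p.json')))
lo=np.array([-3.08,-.75,.22,-1.43,0,-2.85]);hi=np.array([3.08,2.2,2.44,4.57,2.65,2.85])
def pose(q):
    P,r=fk(q,p); return P,r*R.from_euler('z',np.pi/2)
def ik(P,Rt,seed):
    f=lambda q:np.concatenate([(pose(q)[0]-P)*5,(Rt.inv()*pose(q)[1]).as_rotvec()])
    r=least_squares(f,np.clip(seed,lo+1e-6,hi-1e-6),bounds=(lo,hi)); return r.x,np.abs(r.fun).max()
b=np.radians(7); ex=np.array([np.cos(b),np.sin(b),0]); ey=np.array([-np.sin(b),np.cos(b),0]); ez=np.array([0,0,1.])
up=.5*ex+.866*ez; out=-.866*ex+.5*ez
lip=np.array([.582,.216,.1065])
def tool(pitch,flip,yaw=0):  # pitch deg below horizontal
    c=np.cos(b+np.radians(yaw));s=np.sin(b+np.radians(yaw));t=np.radians(pitch)
    z=np.array([c*np.cos(t),s*np.cos(t),-np.sin(t)]); y=np.array([-s,c,0])*(-1 if flip else 1)
    return R.from_matrix(np.c_[np.cross(y,z),y,z])
def target(Rt,gap,slide=0,back=0,tipout=.014):
    z=Rt.as_matrix()[:,2]
    return lip-out*(.022-tipout)-up*(.0095+gap-slide)-z*(.022+back)
E
python3 - <<'E'
from plan import *
for flip in(0,1):
  for pit in(20,30,45,55):
   for yaw in (0,):
    Rt=tool(pit,flip,yaw)
    for gap,sl,back in((.012,0,.065),(.012,0,0),(0,.085,0)):
      P=target(Rt,gap,sl,back)
      best=min((ik(P,Rt,s) for s in ([.25,.2,2.,0,.3,-1.46],[.25,.2,2.2,3.14,.4,-1.46],[.25,.2,2.2,3.14,.4,1.6],[.25,.2,2.2,0,.4,1.6])),key=lambda t:t[1])
      print(flip,pit,gap,sl,back,P.round(3),best[0].round(2),best[1].round(4))
E
```

```text
0 20 0.012 0 0.065 [0.497 0.206 0.114] [0.25 1.14 2.43 3.26 1.65 1.62] 0.0
0 20 0.012 0 0 [0.558 0.213 0.091] [0.22 1.09 2.27 3.24 1.43 1.59] 0.0
0 20 0 0.085 0 [0.606 0.219 0.175] [0.21 0.82 2.18 3.24 1.08 1.56] 0.0
0 30 0.012 0 0.065 [0.503 0.206 0.127] [0.23 0.89 2.38 3.25 1.18 1.59] 0.0
0 30 0.012 0 0 [0.559 0.213 0.095] [0.22 0.93 2.24 3.23 1.07 1.57] 0.0
0 30 0 0.085 0 [0.607 0.219 0.179] [0.21 0.69 2.12 3.25 0.71 1.53] 0.0
0 45 0.012 0 0.065 [0.517 0.208 0.145] [0.22 0.62 2.22 3.29 0.48 1.51] 0.0
0 45 0.012 0 0 [0.563 0.214 0.099] [0.21 0.74 2.12 3.26 0.51 1.52] 0.0
0 45 0 0.085 0 [0.611 0.22  0.183] [0.2  0.56 1.97 3.43 0.19 1.34] 0.0
0 55 0.012 0 0.065 [0.529 0.209 0.155] [0.2  0.53 2.08 3.72 0.09 1.07] 0.0
0 55 0.012 0 0 [0.566 0.214 0.102] [0.2  0.67 2.02 3.42 0.16 1.36] 0.0
0 55 0 0.085 0 [0.614 0.22  0.186] [ 0.19  0.53  1.86 -0.26  0.15 -1.26] 0.0
1 20 0.012 0 0.065 [0.497 0.206 0.114] [ 0.25  1.14  2.43  3.26  1.65 -1.52] 0.0
1 20 0.012 0 0 [0.558 0.213 0.091] [ 0.22  1.09  2.27  3.24  1.43 -1.55] 0.0
1 20 0 0.085 0 [0.606 0.219 0.175] [ 0.21  0.82  2.18  3.24  1.08 -1.59] 0.0
1 30 0.012 0 0.065 [0.503 0.206 0.127] [ 0.23  0.89  2.38  3.25  1.18 -1.55] 0.0
1 30 0.012 0 0 [0.559 0.213 0.095] [ 0.22  0.93  2.24  3.23  1.07 -1.57] 0.0
1 30 0 0.085 0 [0.607 0.219 0.179] [ 0.21  0.69  2.12  3.25  0.71 -1.61] 0.0
1 45 0.012 0 0.065 [0.517 0.208 0.145] [ 0.22  0.62  2.22  3.29  0.48 -1.63] 0.0
1 45 0.012 0 0 [0.563 0.214 0.099] [ 0.21  0.74  2.12  3.26  0.51 -1.62] 0.0
1 45 0 0.085 0 [0.611 0.22  0.183] [ 0.2   0.56  1.97  3.43  0.19 -1.8 ] 0.0
1 55 0.012 0 0.065 [0.529 0.209 0.155] [ 0.2   0.53  2.08  3.72  0.09 -2.08] 0.0
1 55 0.012 0 0 [0.566 0.214 0.102] [ 0.2   0.67  2.02  3.42  0.16 -1.78] 0.0
1 55 0 0.085 0 [0.614 0.22  0.186] [ 0.19  0.53  1.86 -0.26  0.15  1.89] 0.0
```

```bash
cat >> plan.py <<'E'
def rows(wps,off0,step_deg=7.5,step_m=.04,tail=2,vj=1.6):
    P0,R0=pose(wps[0]); out=[];qs=[]
    for a,c in zip(wps[:-1],wps[1:]):
        a=np.array(a);c=np.array(c); S=[pose(a+(c-a)*t) for t in np.linspace(0,1,60)]
        ang=sum(np.degrees((u[1].inv()*v[1]).magnitude()) for u,v in zip(S,S[1:])); ds=sum(np.linalg.norm(u[0]-v[0]) for u,v in zip(S,S[1:]))
        n=int(np.ceil(max(ang/step_deg,ds/step_m,np.abs(c-a).max()/.1/vj)))
        qs+=[a+(c-a)*i/n for i in range(1,n+1)]
    qs+= [qs[-1]]*tail
    for q in qs:
        P,r=pose(q); z=r.as_matrix()[:,2]; tip=P+.022*z
        out.append({"offset":((P-P0)*100).round(1).tolist(),"rot":np.degrees((r*R0.inv()).as_rotvec()).round(0 if 0 else 1).tolist()})
        print('tip',tip.round(2),'wrist',(P-.28*z).round(2))
    print(len(out)); 
    for i in range(0,len(out),20): print(json.dumps(out[i:i+20]))
E
python3 - <<'E'
from plan import *
from rig import get_obs
q=get_obs()['q']; print(q.round(3))
M1=[.25,-.15,2.15,1.5,.75,-1.4]
M2=[.24,-.1,2.3,3.2,.7,-1.5]
print(pose(M1)[0],pose(M2)[0])
rows([q,M1,M2],0,7.8)
E
```

```text
[ 0.269  0.044  1.866 -0.189  0.783 -1.291]
[0.31631532 0.39365175 0.49035447] [0.43611016 0.21008138 0.55662177]
tip [0.43 0.22 0.35] wrist [0.31 0.2  0.62]
tip [0.41 0.25 0.34] wrist [0.3  0.2  0.62]
tip [0.4  0.27 0.35] wrist [0.28 0.19 0.61]
tip [0.38 0.3  0.35] wrist [0.27 0.19 0.61]
tip [0.37 0.32 0.36] wrist [0.26 0.19 0.61]
tip [0.35 0.34 0.37] wrist [0.25 0.18 0.61]
tip [0.34 0.36 0.39] wrist [0.24 0.18 0.6 ]
tip [0.34 0.38 0.4 ] wrist [0.23 0.18 0.6 ]
tip [0.33 0.39 0.42] wrist [0.22 0.17 0.6 ]
tip [0.33 0.4  0.44] wrist [0.21 0.17 0.59]
tip [0.33 0.41 0.46] wrist [0.2  0.17 0.59]
tip [0.33 0.41 0.48] wrist [0.19 0.16 0.59]
tip [0.34 0.41 0.5 ] wrist [0.19 0.16 0.58]
tip [0.35 0.41 0.52] wrist [0.19 0.16 0.58]
tip [0.36 0.41 0.53] wrist [0.18 0.16 0.58]
tip [0.37 0.4  0.54] wrist [0.18 0.16 0.57]
tip [0.38 0.39 0.56] wrist [0.18 0.16 0.57]
tip [0.39 0.37 0.57] wrist [0.18 0.16 0.56]
tip [0.41 0.35 0.57] wrist [0.18 0.16 0.56]
tip [0.42 0.33 0.58] wrist [0.17 0.16 0.56]
tip [0.43 0.31 0.58] wrist [0.17 0.16 0.55]
tip [0.44 0.29 0.58] wrist [0.17 0.16 0.55]
tip [0.45 0.27 0.5
[... 1125 characters left out ...]
, "rot": [108.0, 26.3, -48.2]}, {"offset": [-7.8, 17.0, 18.5], "rot": [113.9, 27.1, -52.3]}, {"offset": [-6.6, 15.7, 19.3], "rot": [119.8, 27.7, -56.7]}, {"offset": [-5.5, 14.1, 20.0], "rot": [125.6, 28.2, -61.2]}, {"offset": [-4.4, 12.3, 20.4], "rot": [131.3, 28.4, -65.8]}]
[{"offset": [-3.4, 10.3, 20.5], "rot": [136.9, 28.4, -70.6]}, {"offset": [-2.5, 8.2, 20.4], "rot": [142.4, 28.2, -75.6]}, {"offset": [-1.8, 5.9, 20.0], "rot": [147.9, 27.8, -80.8]}, {"offset": [-1.2, 3.5, 19.4], "rot": [153.2, 27.1, -86.1]}, {"offset": [-0.9, 1.1, 18.5], "rot": [-150.1, -24.7, 86.8]}, {"offset": [-0.9, 1.1, 18.5], "rot": [-150.1, -24.7, 86.8]}, {"offset": [-0.9, 1.1, 18.5], "rot": [-150.1, -24.7, 86.8]}]
```

apply_moves([
  {"offset": [-2.0,2.3,-0.6],"rot": [7.0,2.3,-2.3]},
  {"offset": [-3.9,4.6,-0.8],"rot": [14.1,4.4,-4.7]},
  {"offset": [-5.6,6.9,-0.7],"rot": [21.1,6.6,-7.2]},
  {"offset": [-7.2,9.1,-0.2],"rot": [28.1,8.6,-9.7]},
  {"offset": [-8.6,11.2,0.6],"rot": [35.1,10.5,-12.3]},
  {"offset": [-9.8,13.2,1.6],"rot": [42.1,12.4,-15.0]},
  {"offset": [-10.7,14.9,2.9],"rot": [49.1,14.2,-17.8]},
  {"offset": [-11.5,16.5,4.5],"rot": [56.0,15.9,-20.6]},
  {"offset": [-12.1,17.7,6.2],"rot": [63.0,17.4,-23.6]},
  {"offset": [-12.5,18.6,8.0],"rot": [69.9,18.9,-26.6]},
  {"offset": [-12.8,19.2,9.9],"rot": [76.9,20.3,-29.8]},
  {"offset": [-12.8,19.5,11.9],"rot": [83.8,21.6,-33.0]},
  {"offset": [-12.0,19.6,13.4],"rot": [89.9,23.0,-36.6]},
  {"offset": [-11.1,19.4,14.8],"rot": [96.0,24.2,-40.3]},
  {"offset": [-10.0,18.9,16.2],"rot": [102.0,25.3,-44.1]},
  {"offset": [-8.9,18.1,17.4],"rot": [108.0,26.3,-48.2]},
  {"offset": [-7.8,17.0,18.5],"rot": [113.9,27.1,-52.3]},
  {"offset": [-6.6,15.7,19.3],"rot": [119.8,27.7,-56.7]},
  {"offset": [-5.5,14.1,20.0],"rot": [125.6,28.2,-61.2]},
  {"offset": [-4.4,12.3,20.4],"rot": [131.3,28.4,-65.8]},
])

```text
time: 9.55
position: [0.398, 0.3202, 0.5723]
tool_rot: [0.597, 0.329, 0.726, -0.086]
ft_force: [-0.5, -0.1, 0.8]
grip_width: 0.0006
grip_force: 0.0
```

```bash
python3 - <<'E'
from plan import *
from rig import get_obs
o=get_obs();q=o['q']; print(o['time'],q.round(3),o['position'],pose(q)[0])
M2=[.24,-.1,2.3,3.2,.9,-1.5]
Rt=tool(30,1); s=[.23,.89,2.38,3.25,1.18,-1.55]
pre=ik(target(Rt,.012,0,.065),Rt,s); hi2=ik(target(Rt,.012,0,.065)+np.array([-.01,0,.16]),Rt,s); print(pre,hi2)
rows([q,M2,hi2[0],pre[0]],0,7.8)
E
```

```text
9.55 [ 0.24  -0.119  2.253  2.55   0.729 -1.464] [0.39804182 0.32018667 0.57230357] [0.39819045 0.31994146 0.57249553]
(array([ 0.23497158,  0.89404045,  2.38087004,  3.24722901,  1.17972422,
       -1.554612  ]), np.float64(6.511458039426543e-13)) (array([ 0.24318313,  0.34462455,  2.30156614,  3.34049525,  0.55751219,
       -1.67947478]), np.float64(5.863365348801607e-14))
tip [0.42 0.31 0.59] wrist [0.17 0.16 0.55]
tip [0.43 0.29 0.6 ] wrist [0.17 0.16 0.55]
tip [0.44 0.27 0.61] wrist [0.17 0.16 0.54]
tip [0.44 0.24 0.61] wrist [0.16 0.15 0.54]
tip [0.45 0.21 0.62] wrist [0.16 0.15 0.54]
tip [0.47 0.21 0.58] wrist [0.17 0.16 0.53]
tip [0.48 0.21 0.54] wrist [0.19 0.16 0.52]
tip [0.5  0.21 0.51] wrist [0.2  0.16 0.51]
tip [0.51 0.21 0.47] wrist [0.21 0.17 0.49]
tip [0.51 0.21 0.43] wrist [0.22 0.17 0.48]
tip [0.52 0.21 0.39] wrist [0.23 0.17 0.47]
tip [0.52 0.21 0.35] wrist [0.24 0.17 0.46]
tip [0.52 0.21 0.31] wrist [0.25 0.17 0.44]
tip [0.51 0.21 0.28] wrist [0.25 0.18 0.43]
tip [0.52 0.21 0.24] wrist [0.26 0.18 0.39]
tip [0.53 0.21 0.21] wrist [0.27 0.18 0.36]
tip [0.53 0.21 0.
[... 760 characters left out ...]
"rot": [18.7, 22.5, -27.7]}, {"offset": [9.8, -11.1, -17.6], "rot": [16.2, 26.8, -29.0]}, {"offset": [10.0, -11.1, -21.3], "rot": [13.6, 31.1, -30.3]}, {"offset": [9.9, -11.2, -24.9], "rot": [10.9, 35.4, -31.4]}, {"offset": [9.5, -11.4, -28.5], "rot": [8.3, 39.8, -32.5]}, {"offset": [10.4, -11.5, -31.8], "rot": [8.0, 39.6, -33.0]}, {"offset": [11.0, -11.5, -35.1], "rot": [7.9, 39.5, -33.2]}, {"offset": [11.2, -11.5, -38.3], "rot": [7.8, 39.4, -33.2]}, {"offset": [11.0, -11.5, -41.5], "rot": [8.0, 39.5, -32.9]}, {"offset": [10.5, -11.4, -44.5], "rot": [8.3, 39.8, -32.5]}, {"offset": [10.5, -11.4, -44.5], "rot": [8.3, 39.8, -32.5]}]
[{"offset": [10.5, -11.4, -44.5], "rot": [8.3, 39.8, -32.5]}]
```

apply_moves([
  {"offset": [0.7,-1.7,1.2],"rot": [6.5,0.5,-3.2]},
  {"offset": [1.4,-3.7,2.3],"rot": [12.8,0.8,-6.8]},
  {"offset": [2.1,-6.0,3.1],"rot": [19.0,1.0,-10.6]},
  {"offset": [2.6,-8.6,3.7],"rot": [25.0,1.1,-14.7]},
  {"offset": [2.9,-11.4,4.0],"rot": [30.8,1.1,-19.1]},
  {"offset": [4.7,-11.3,0.6],"rot": [28.5,5.3,-21.0]},
  {"offset": [6.3,-11.2,-3.0],"rot": [26.2,9.6,-22.9]},
  {"offset": [7.6,-11.1,-6.5],"rot": [23.7,13.9,-24.6]},
  {"offset": [8.6,-11.0,-10.2],"rot": [21.2,18.1,-26.2]},
  {"offset": [9.3,-11.0,-13.9],"rot": [18.7,22.5,-27.7]},
  {"offset": [9.5,-11.1,-17.6],"rot": [16.2,26.8,-29.0]},
  {"offset": [9.5,-11.1,-21.3],"rot": [13.6,31.1,-30.3]},
  {"offset": [9.5,-11.2,-24.9],"rot": [10.9,35.4,-31.4]},
  {"offset": [9.5,-11.4,-28.5],"rot": [8.3,39.8,-32.5]},
  {"offset": [9.5,-11.4,-31.8],"rot": [8.3,39.8,-32.5]},
  {"offset": [9.5,-11.4,-35],"rot": [8.3,39.8,-32.5]},
  {"offset": [9.8,-11.4,-38],"rot": [8.3,39.8,-32.5]},
  {"offset": [10,-11.4,-41.5],"rot": [8.3,39.8,-32.5]},
  {"offset": [10.5,-11.4,-44.5],"rot": [8.3,39.8,-32.5]},
  {"offset": [10.5,-11.4,-44.5],"rot": [8.3,39.8,-32.5]},
])

```text
time: 11.55
position: [0.502, 0.2069, 0.1219]
tool_rot: [0.867, 0.055, 0.495, -0.03]
ft_force: [0.4, 0.1, -0.5]
grip_width: 0.0006
grip_force: 0.0
```

```bash
python3 - <<'E'
from plan import *
from h import *
o=get_obs();q=o['q']; print(o['time'],q.round(3),o['position'],o['tool_rot'],tool(30,1).as_quat())
Rt=tool(30,1)
print('to under-lip cm',((target(Rt,.012)-o['position'])*100).round(2))
a=vision.camera('scene')[60:210,200:410]; w=vision.camera('wrist')
a=cv2.resize(a,(560,400),interpolation=2); w=cv2.resize(w,(320,200))
w=cv2.copyMakeBorder(w,0,0,0,240,cv2.BORDER_CONSTANT)
cv2.imwrite('pics/c3.png',cv2.vconcat([a[:,:,::-1],w[:,:,::-1]]))
for c in ('wrist','scene'):
  for k in ['lip_mid','pointer','band_mid']:
    print(c,k,[(np.round(d['centre'],4).tolist(),round(d['conf'],2)) for d in nets.spot_point(c,k)[:1]])
E
```

```text
11.55 [ 0.236  0.905  2.379  3.246  1.18  -1.557] [0.50202837 0.2069167  0.12189087] [ 0.86650683  0.05528288  0.49518284 -0.03006093] [ 0.86441009  0.05286959  0.4990674  -0.03052427]
to under-lip cm [ 5.73  0.63 -2.7 ]
wrist lip_mid [([0.5794, 0.2158, 0.1057], 0.79)]
wrist pointer [([0.5993, 0.3122, 0.1359], 0.73)]
wrist band_mid [([0.65, 0.3323, 0.2], 0.73)]
scene lip_mid [([0.5836, 0.2182, 0.1049], 0.94)]
scene pointer [([0.6025, 0.3192, 0.1374], 0.68)]
scene band_mid [([0.651, 0.3277, 0.2043], 0.36)]
```

View pics/c3.png

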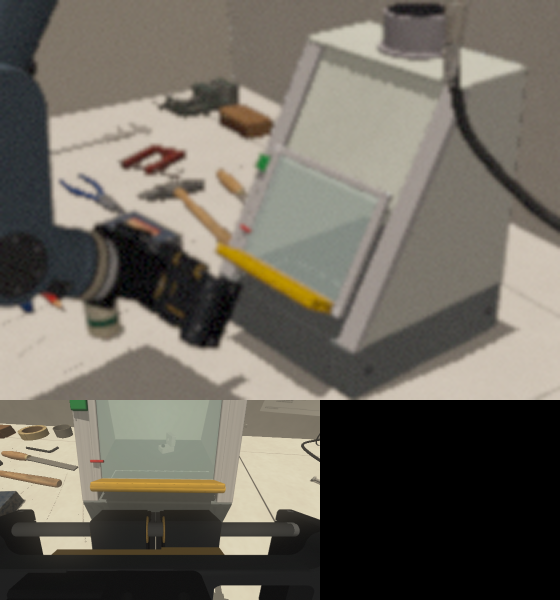

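The side view shows the fingers at (215,310), just in front of and below the lip. The wrist view shows the lip from (90,487) to (225,487), the pointer at (96,461) and the band at (79,405). Next I'll slide under the lip and start pushing up the slope.

apply_moves([
  {"offset": [1,0.1,-0.8],"rot": [0,0,0]},
  {"offset": [2,0.2,-1.3],"rot": [0,0,0]},
  {"offset": [3,0.3,-1.7],"rot": [0,0,0]},
  {"offset": [4,0.4,-2.1],"rot": [0,0,0]},
  {"offset": [5,0.5,-2.5],"rot": [0,0,0]},
  {"offset": [5.7,0.6,-2.7],"rot": [0,0,0]},
  {"offset": [5.7,0.6,-2.7],"rot": [0,0,0]},
  {"offset": [6.0,0.6,-2.3],"rot": [0,0,0]},
  {"offset": [6.2,0.7,-1.8],"rot": [0,0,0]},
  {"offset": [6.4,0.7,-1.4],"rot": [0,0,0]},
  {"offset": [6.7,0.7,-1.0],"rot": [0,0,0]},
  {"offset": [7.0,0.8,-0.5],"rot": [0,0,0]},
  {"offset": [7.2,0.8,-0.1],"rot": [0,0,0]},
  {"offset": [7.4,0.8,0.3],"rot": [0,0,0]},
  {"offset": [7.7,0.8,0.8],"rot": [0,0,0]},
  {"offset": [7.9,0.9,1.2],"rot": [0,0,0]},
  {"offset": [8.2,0.9,1.6],"rot": [0,0,0]},
  {"offset": [8.4,0.9,2.1],"rot": [0,0,0]},
  {"offset": [8.4,0.9,2.1],"rot": [0,0,0]},
])

```text
time: 13.85
position: [0.5885, 0.2164, 0.1515]
tool_rot: [0.862, 0.055, 0.503, -0.031]
ft_force: [0.8, 0.8, -1.2]
grip_width: 0.0002
grip_force: 0.4
```

```bash
cat > meas.py <<'E'
from plan import *
from h import *
o=get_obs(); print(o['time'],o['position'].round(4),o['ft_force'].round(1))
V={}
for c in ('wrist','scene','top'):
  for rep in range(2):
    vision.camera(c)
    for k in ['pointer','band_mid','lip_mid']:
      d=nets.spot_point(c,k)[:1]
      if d: V.setdefault((c,k),[]).append(np.array(d[0]['centre']))
for c in ('wrist','scene','top'):
    m={k:np.mean(V[c,k],0) for k in['pointer','band_mid','lip_mid'] if (c,k) in V}
    print(c,{k:v.round(4).tolist() for k,v in m.items()})
    if 'pointer' in m and 'band_mid' in m: print('   gap along slope',((m['band_mid']-m['pointer'])@up).round(4),'by z',((m['band_mid']-m['pointer'])[2]/.866).round(4))
E
python3 meas.py
```

```text
13.85 [0.5885 0.2164 0.1515] [ 0.8  0.8 -1.2]
wrist {'pointer': [0.6234, 0.3148, 0.1826], 'band_mid': [0.6465, 0.3277, 0.1984], 'lip_mid': [0.6071, 0.2201, 0.1531]}
   gap along slope 0.026 by z 0.0183
scene {'pointer': [0.627, 0.3201, 0.1818], 'band_mid': [0.6507, 0.3274, 0.2057], 'lip_mid': [0.6082, 0.2196, 0.1515]}
   gap along slope 0.033 by z 0.0277
top {'pointer': [0.6264, 0.3179, 0.1859], 'band_mid': [0.6492, 0.3302, 0.2049], 'lip_mid': [0.6066, 0.2174, 0.1513]}
   gap along slope 0.0285 by z 0.022
```

apply_moves([
  {"offset": [0.2,0,0.4],"rot": [0,0,0]},
  {"offset": [0.5,0.1,0.9],"rot": [0,0,0]},
  {"offset": [0.7,0.1,1.3],"rot": [0,0,0]},
  {"offset": [0.9,0.1,1.6],"rot": [0,0,0]},
  {"offset": [0.9,0.1,1.6],"rot": [0,0,0]},
  {"offset": [0.9,0.1,1.6],"rot": [0,0,0]},
])

```text
time: 15.65
position: [0.5966, 0.2173, 0.1668]
tool_rot: [0.863, 0.055, 0.502, -0.031]
ft_force: [-1.4, -0.6, 0.2]
grip_width: 0.0008
grip_force: 0.4
```

```bash
python3 meas.py; python3 - <<'E'
from h import *
w=vision.camera('wrist'); cal=vision.calibration('wrist'); K=np.array(cal['K'])
u=K@(np.array(cal['R'])@np.array([.645,.324,.2])+cal['t']); u=(u[:2]/u[2]).astype(int); print(u)
x0,y0=max(u[0]-50,0),max(u[1]-40,0); a=w[y0:y0+80,x0:x0+100]; print(x0,y0)
s=vision.camera('scene'); cal=vision.calibration('scene'); v=np.array(cal['K'])@(np.array(cal['R'])@np.array([.645,.324,.2])+cal['t']); v=(v[:2]/v[2]).astype(int); print(v)
b=s[v[1]-25:v[1]+25,v[0]-25:v[0]+37]
cv2.imwrite('pics/z4.png',cv2.hconcat([cv2.resize(a,(400,320),interpolation=2),cv2.resize(b,(400,320),interpolation=2)])[:,:,::-1])
E
```

```text
15.65 [0.5966 0.2173 0.1668] [-1.4 -0.6  0.2]
wrist {'pointer': [0.6334, 0.3162, 0.198], 'band_mid': [0.6472, 0.329, 0.1985], 'lip_mid': [0.6162, 0.2232, 0.1666]}
   gap along slope 0.008 by z 0.0005
scene {'pointer': [0.6342, 0.3232, 0.1995], 'band_mid': [0.6482, 0.3282, 0.2066], 'lip_mid': [0.6172, 0.22, 0.1644]}
   gap along slope 0.0134 by z 0.0082
top {'pointer': [0.6349, 0.3199, 0.2016], 'band_mid': [0.6463, 0.3294, 0.2022], 'lip_mid': [0.6149, 0.2186, 0.1663]}
   gap along slope 0.0066 by z 0.0006
[140 134]
90 94
[299 123]
```

View pics/z4.png

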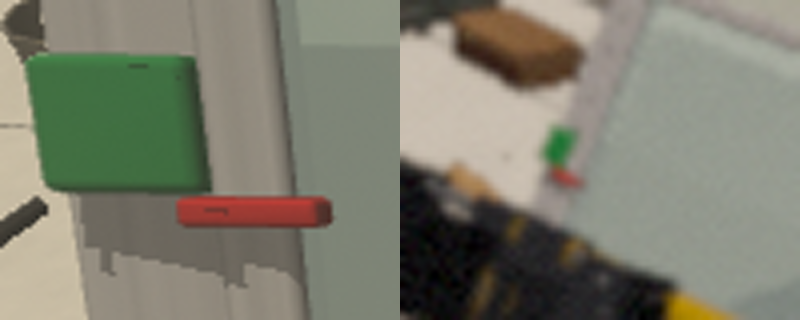

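The wrist crop shows the band at rows 55–190 and the pointer at row 212, so about 13 mm remains along the slope. The scene crop agrees, with the pointer just below the band.

apply_moves([
  {"offset": [0.2,0,0.4],"rot": [0,0,0]},
  {"offset": [0.4,0,0.7],"rot": [0,0,0]},
  {"offset": [0.5,0.1,1.0],"rot": [0,0,0]},
  {"offset": [0.7,0.1,1.2],"rot": [0,0,0]},
  {"offset": [0.7,0.1,1.2],"rot": [0,0,0]},
  {"offset": [0.7,0.1,1.2],"rot": [0,0,0]},
])

```text
time: 17.55
position: [0.6033, 0.2182, 0.1784]
tool_rot: [0.863, 0.055, 0.501, -0.03]
ft_force: [-1.8, -1.9, -0.9]
grip_width: 0.0003
grip_force: 0.9
```

```bash
cat > col.py <<'E'
from h import *
w=vision.camera('wrist').astype(int); r,g,b=w[...,0],w[...,1],w[...,2]
# near the left guide post
for n,m in(('green',(g>r*1.5)&(g>b*1.4)&(g>50)),('red',(r>g*2)&(r>b*2)&(r>90))):
    k,l,s,c=cv2.connectedComponentsWithStats(m.astype(np.uint8))
    print(n,[(s[i].tolist(),c[i].round(1).tolist()) for i in np.argsort(-s[:,4]) if i>0][:3])
o=get_obs(); print(o['time'],o['position'].round(4),o['ft_force'].round(1))
E
python3 col.py
```

```text
green [([102, 133, 41, 32, 1107], [121.4, 148.0])]
red [([135, 145, 37, 7, 239], [152.4, 147.9])]
17.6 [0.6033 0.2181 0.1783] [-1.8  0.1 -1.6]
```

The pointer and band centres both sit at row 148, so they're level. I'll drop the fingers clear of the lip and back out.

apply_moves([
  {"offset": [-0.3,0,-0.5],"rot": [0,0,0]},
  {"offset": [-0.6,-0.1,-1.0],"rot": [0,0,0]},
  {"offset": [-0.9,-0.1,-1.5],"rot": [0,0,0]},
  {"offset": [-1.7,-0.2,-1.1],"rot": [0,0,0]},
  {"offset": [-3.4,-0.4,-0.2],"rot": [0,0,0]},
  {"offset": [-5.1,-0.6,0.8],"rot": [0,0,0]},
  {"offset": [-6.8,-0.8,1.8],"rot": [0,0,0]},
  {"offset": [-8.6,-1.0,2.8],"rot": [0,0,0]},
  {"offset": [-10.3,-1.2,3.8],"rot": [0,0,0]},
  {"offset": [-10.3,-1.2,3.8],"rot": [0,0,0]},
  {"offset": [-10.3,-1.2,3.8],"rot": [0,0,0]},
])

```text
time: 18.7
position: [0.5006, 0.2064, 0.2164]
tool_rot: [0.863, 0.055, 0.502, -0.031]
ft_force: [-0.1, 0.4, -0.5]
grip_width: 0.0003
grip_force: 0.0
```

```bash
python3 col.py; python3 - <<'E'
from plan import *
from h import *
w=vision.camera('wrist'); cv2.imwrite('pics/w5.png',w[:250,:,::-1])
q=get_obs()['q']; print(q.round(3))
print(avg('fan_button_top',['scene','top'],3))
B=np.array([.4925,-.0935,.022])
s=[q,[-.4,.5,2.3,3.2,.3,-1.5],[-.4,.5,2.2,0,.3,-1.5],[-.4,.5,2.2,0,.6,1.5]]
import math
for pit in(40,50,60,70,80,90):
  for yaw in(-30,-20,-10,0):
    Rt=tool(pit,1,yaw); z=Rt.as_matrix()[:,2]
    r=[ik(B-z*.022+np.array([0,0,.0]),Rt,x) for x in s[:2]]; t=min(r,key=lambda t:t[1])
    print(pit,yaw,t[0].round(2),t[1].round(4))
E
```

```text
green [([179, 109, 25, 20, 458], [191.2, 118.5])]
red [([203, 115, 21, 4, 68], [212.5, 116.9]), ([166, 65, 9, 4, 12], [169.6, 66.8]), ([167, 56, 2, 4, 4], [167.2, 57.5])]
18.75 [0.5011 0.2063 0.2162] [-0.3  0.2  0.2]
[ 0.235  0.591  2.357  3.269  0.861 -1.602]
(array([ 0.4914, -0.094 ,  0.022 ]), array([0.0021, 0.0016, 0.0015]), 4)
40 -30 [-0.39  1.11  2.44  3.17  1.26 -1.57] 0.0321
40 -20 [-0.54  1.09  2.44  2.9   1.2  -1.7 ] 0.0634
40 -10 [-0.71  1.1   2.44  2.61  1.16 -1.82] 0.0484
40 0 [-0.83  1.12  2.44  2.39  1.15 -1.94] 0.0027
50 -30 [-0.42  0.94  2.39  3.13  0.88 -1.57] 0.0
50 -20 [-0.53  0.96  2.41  2.89  0.91 -1.65] 0.0
50 -10 [-0.64  0.95  2.4   2.66  0.88 -1.72] 0.0
50 0 [-0.73  0.93  2.36  2.41  0.8  -1.73] 0.0
60 -30 [-0.42  0.8   2.27  3.13  0.45 -1.57] 0.0
60 -20 [-0.49  0.8   2.29  2.85  0.47 -1.54] 0.0
60 -10 [-0.57  0.8   2.28  2.57  0.47 -1.5 ] 0.0
60 0 [-0.63  0.79  2.26  2.26  0.46 -1.43] 0.0
70 -30 [-0.41  0.72  2.15  3.09  0.07 -1.53] 0.0
70 -20 [-0.46  0.72  2.16  2.31  0.11 -0.96] 0.0
70 -10 [-0.51  0.72  2.15  1.86  0.16 -0.72] 0.0
70 0 [-0.55  0.72  2.14  1.55  0.21 -0.61] 0.0
80 -30 [-0.41  0.69  2.02  0.01  0.26  1.55] 0.0
80 -20 [-0.43  0.69  2.02  0.14  0.26  1.23] 0.0
80 -10 [-0.45  0.69  2.02  0.25  0.28  0.93] 0.0
80 0 [-0.47  0.69  2.01  0.33  0.3   0.67] 0.0
90 -30 [-0.42  0.74  2.12  3.56  0.   -2.01] 0.2791
90 -20 [-0.42  0.74  2.12  3.56  0.   -2.18] 0.2741
90 -10 [-0.42  0.74  2.12  3.56  0.   -2.36] 0.2607
90 0 [-0.42  0.74  2.12  3.56  0.   -2.53] 0.2394
```

View pics/w5.png

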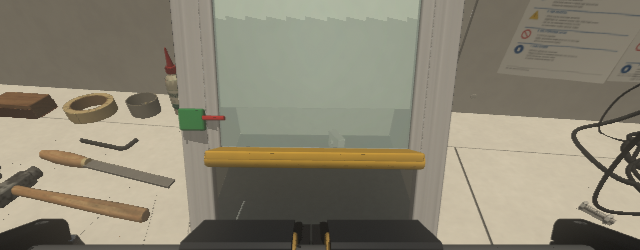

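The wrist view shows the red pointer at (214,118), inside the height of the green band at (191,118), and the window has held. Next is the button, with shut fingertips pitched 60° down.

```bash
python3 - <<'E'
from plan import *
from rig import get_obs
q=get_obs()['q']
Rt=tool(60,1,-30); M=Rt.as_matrix(); print(M[:,0].round(2))
B=np.array([.4915,-.094,.022]); s=[-.42,.8,2.27,3.13,.45,-1.57]
P=lambda h:B+np.array([0,0,h])+.0095*M[:,0]-.022*M[:,2]
hv,e=ik(P(.05),Rt,s); h2,e2=ik(P(.15),Rt,s); print(e,e2,h2.round(2),hv.round(2),P(0),Rt.as_quat())
rows([q,h2,hv],0,7)
E
```

```text
[ 0.8  -0.34  0.5 ]
1.2236670010601356e-12 0.04678083582687571 [-0.41  0.37  2.2   3.72  0.   -2.16] [-0.42  0.63  2.24  3.11  0.25 -1.55] [ 0.48894766 -0.0929166   0.04580256] [ 0.94653458 -0.19257464  0.25362318  0.05160022]
tip [0.53 0.16 0.2 ] wrist [0.28 0.16 0.36]
tip [0.54 0.11 0.19] wrist [0.3  0.13 0.37]
tip [0.54 0.06 0.18] wrist [0.31 0.11 0.38]
tip [0.53 0.02 0.18] wrist [0.32 0.08 0.39]
tip [ 0.52 -0.02  0.17] wrist [0.33 0.06 0.4 ]
tip [ 0.52 -0.05  0.17] wrist [0.34 0.03 0.41]
tip [ 0.51 -0.07  0.17] wrist [ 0.35 -0.    0.42]
tip [ 0.5  -0.1   0.17] wrist [ 0.35 -0.03  0.43]
tip [ 0.5  -0.11  0.15] wrist [ 0.35 -0.03  0.41]
tip [ 0.5  -0.11  0.12] wrist [ 0.36 -0.04  0.38]
tip [ 0.5  -0.11  0.1 ] wrist [ 0.36 -0.04  0.36]
tip [ 0.5  -0.1   0.08] wrist [ 0.36 -0.04  0.34]
tip [ 0.5  -0.1   0.08] wrist [ 0.36 -0.04  0.34]
tip [ 0.5  -0.1   0.08] wrist [ 0.36 -0.04  0.34]
14
[{"offset": [1.2, -5.0, -0.8], "rot": [-2.5, 3.4, -5.5]}, {"offset": [1.8, -9.8, -1.4], "rot": [-4.1, 7.2, -10.6]}, {"offset": [1.8, -14.2, -2.0], "rot": [-4.8, 11.1, -15.2]}, {"offset": [1.5, -18.2, -2.4], "rot": [-4.6, 15.0, -19.3]}, {"offset": [0.9, -21.7, -2.7], "rot": [-3.6, 18.8, -22.9]}, {"offset": [0.2, -24.9, -2.8], "rot": [-1.8, 22.3, -25.8]}, {"offset": [-0.6, -27.6, -2.7], "rot": [0.7, 25.3, -28.2]}, {"offset": [-1.3, -29.9, -2.4], "rot": [3.7, 27.7, -29.9]}, {"offset": [-1.5, -30.7, -4.9], "rot": [2.8, 28.8, -30.9]}, {"offset": [-1.5, -31.0, -7.3], "rot": [2.4, 29.5, -31.2]}, {"offset": [-1.4, -30.7, -9.7], "rot": [2.9, 29.9, -30.7]}, {"offset": [-1.2, -29.9, -12.0], "rot": [4.4, 30.3, -29.5]}, {"offset": [-1.2, -29.9, -12.0], "rot": [4.4, 30.3, -29.5]}, {"offset": [-1.2, -29.9, -12.0], "rot": [4.4, 30.3, -29.5]}]
```

apply_moves([
  {"offset": [-1.5,-2,0],"rot": [0,0,0]},
  {"offset": [-2,-5,0],"rot": [0.4,3,-2.9]},
  {"offset": [-2,-8,-0.5],"rot": [0.9,6,-5.9]},
  {"offset": [-2,-11,-1.5],"rot": [1.3,9.1,-8.8]},
  {"offset": [-2,-14,-2.5],"rot": [1.8,12.1,-11.8]},
  {"offset": [-2,-17,-4],"rot": [2.2,15.2,-14.8]},
  {"offset": [-2,-20,-5.5],"rot": [2.6,18.2,-17.7]},
  {"offset": [-1.8,-23,-7],"rot": [3.1,21.2,-20.7]},
  {"offset": [-1.6,-26,-9],"rot": [3.5,24.2,-23.6]},
  {"offset": [-1.4,-28,-10.5],"rot": [4,27.3,-26.6]},
  {"offset": [-1.2,-29.9,-12],"rot": [4.4,30.3,-29.5]},
  {"offset": [-1.2,-29.9,-12],"rot": [4.4,30.3,-29.5]},
  {"offset": [-1.2,-29.9,-12],"rot": [4.4,30.3,-29.5]},
])

```text
time: 20.7
position: [0.488, -0.0925, 0.096]
tool_rot: [0.947, -0.192, 0.254, 0.051]
ft_force: [-0.4, 0.4, 0.6]
grip_width: 0.0002
grip_force: 0.0
```

```bash
python3 - <<'E'
from plan import *
from h import *
o=get_obs(); q=o['q']; print(o['time'],q.round(3),o['position'],o['tool_rot'],o['ft_force'])
w=vision.camera('wrist'); cv2.imwrite('pics/w6.png',w[:,:,::-1])
r=[d for d in nets.spot_point('wrist','fan_button_top')[:2]]; print(r)
vision.camera('top'); print(nets.spot_point('top','fan_button_top')[:1])
M=R.from_quat(o['tool_rot']).as_matrix(); print('corner',o['position']+.022*M[:,2]-.0095*M[:,0])
E
```

```text
20.7 [-0.419  0.63   2.24   3.101  0.252 -1.547] [ 0.48795547 -0.09253155  0.09602103] [ 0.94660784 -0.19209198  0.25384262  0.05097252] [-0.41796181  0.43585216  0.58385943]
[]
[]
corner [ 0.49052275 -0.09359104  0.07221901]
```

View pics/w6.png

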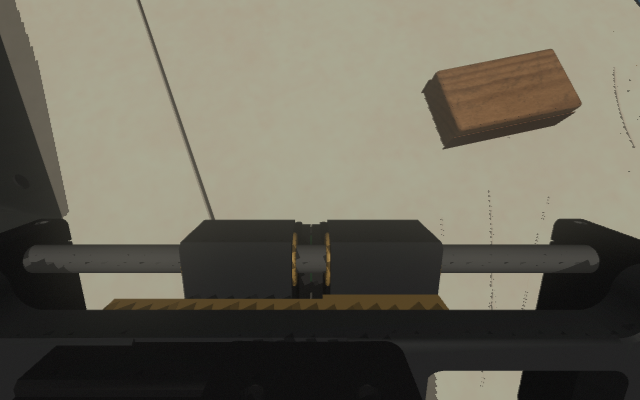

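The button is hidden behind the fingers, as expected. The sanding block at (505,95) is well clear. The fingertip corner is 50 mm above the button, so I'll press down in two steps and watch the force.

apply_moves([
  {"offset": [0.1,0,-1.5],"rot": [0,0,0]},
  {"offset": [0.1,0,-3],"rot": [0,0,0]},
  {"offset": [0.1,0,-4],"rot": [0,0,0]},
  {"offset": [0.1,0,-4.6],"rot": [0,0,0]},
  {"offset": [0.1,0,-4.9],"rot": [0,0,0]},
  {"offset": [0.1,0,-5.1],"rot": [0,0,0]},
  {"offset": [0.1,0,-5.3],"rot": [0,0,0]},
  {"offset": [0.1,0,-5.5],"rot": [0,0,0]},
  {"offset": [0.1,0,-5.5],"rot": [0,0,0]},
  {"offset": [0.1,0,-5.5],"rot": [0,0,0]},
])

```text
time: 21.9
position: [0.489, -0.0925, 0.0412]
tool_rot: [0.947, -0.192, 0.254, 0.051]
ft_force: [-2.2, 3.1, 3.2]
grip_width: 0.0002
grip_force: 2.0
```

apply_moves([
  {"offset": [0,0,-0.1],"rot": [0,0,0]},
  {"offset": [0,0,-0.2],"rot": [0,0,0]},
  {"offset": [0,0,-0.2],"rot": [0,0,0]},
  {"offset": [0,0,-0.2],"rot": [0,0,0]},
])

```text
time: 22.3
position: [0.4891, -0.0926, 0.0397]
tool_rot: [0.946, -0.192, 0.254, 0.051]
ft_force: [-2.7, 2.8, 10.1]
grip_width: 0.0005
grip_force: 5.0
```

The force has risen past the 5 N spring force, so the button is bottoming out. I'll push a touch more to be certain, then release and rise.

apply_moves([
  {"offset": [0,0,-0.1],"rot": [0,0,0]},
  {"offset": [0,0,-0.1],"rot": [0,0,0]},
  {"offset": [0,0,-0.1],"rot": [0,0,0]},
])

```text
time: 22.6
position: [0.4891, -0.0925, 0.0394]
tool_rot: [0.946, -0.192, 0.255, 0.051]
ft_force: [-4.8, 4.3, 15.7]
grip_width: 0.0005
grip_force: 7.9
```

apply_moves([
  {"offset": [0,0,0.4],"rot": [0,0,0]},
  {"offset": [0,0,1],"rot": [0,0,0]},
  {"offset": [0,0,2],"rot": [0,0,0]},
  {"offset": [0,0,4],"rot": [0,0,0]},
  {"offset": [0,0,6],"rot": [0,0,0]},
  {"offset": [-1,0,8],"rot": [0,0,0]},
  {"offset": [-3,0,9.5],"rot": [0,0,0]},
  {"offset": [-5,0,11],"rot": [0,0,0]},
  {"offset": [-5,0,11],"rot": [0,0,0]},
  {"offset": [-5,0,11],"rot": [0,0,0]},
  {"offset": [-5,0,11],"rot": [0,0,0]},
])

```text
time: 23.7
position: [0.4407, -0.0936, 0.1478]
tool_rot: [0.946, -0.193, 0.254, 0.051]
ft_force: [-0.0, -1.0, 0.4]
grip_width: 0.0005
grip_force: 0.0
```

```bash
python3 meas.py; python3 - <<'E'
from h import *
for k in['fan_button_top','oil_bottle','parts_tin','sanding_block']: print(k,avg(k,['scene','top'],1))
a=vision.camera('top')[90:250,190:450]; b=vision.camera('scene')[60:210,220:420]
cv2.imwrite('pics/f.png',cv2.vconcat([cv2.resize(a,(520,320),interpolation=2),cv2.resize(b,(520,280),interpolation=2)])[:,:,::-1])
E
```

```text
23.7 [ 0.4407 -0.0936  0.1478] [-0.  -1.   0.4]
wrist {'lip_mid': [0.5553, -0.3009, -0.0005]}
scene {'pointer': [0.64, 0.3244, 0.2103], 'band_mid': [0.6495, 0.3275, 0.2064], 'lip_mid': [0.6248, 0.2209, 0.1791]}
   gap along slope 0.0016 by z -0.0044
top {'pointer': [0.6438, 0.3223, 0.2137], 'band_mid': [0.6497, 0.3304, 0.2017], 'lip_mid': [0.6233, 0.2202, 0.1779]}
   gap along slope -0.0069 by z -0.0139
fan_button_top (array([0.5651, 0.1148, 0.1177]), array([0.0748, 0.2098, 0.0933]), 2)
oil_bottle (array([0.4368, 0.3979, 0.0025]), array([0.002 , 0.0003, 0.0042]), 2)
parts_tin (array([ 0.3907,  0.0218, -0.0054]), array([0., 0., 0.]), 1)
sanding_block (array([ 0.5564, -0.3026, -0.0034]), array([0.0005, 0.0027, 0.0025]), 2)
```

View pics/f.png

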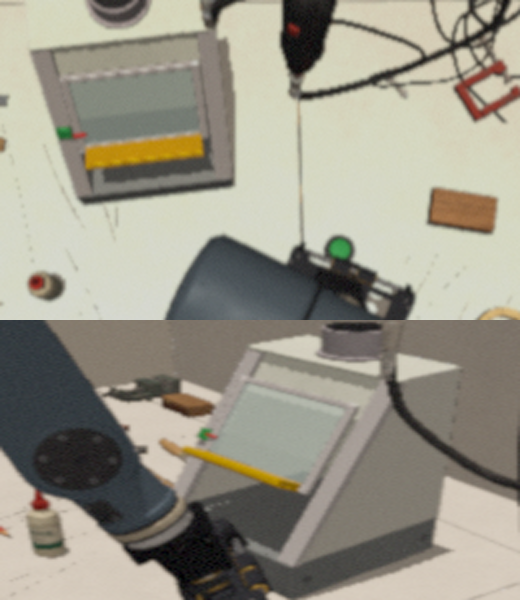

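The final view shows the red pointer level with the green band at (65,132) and the button up and unobstructed at (340,248). The bottle, tin and sanding block haven't moved.

```bash
python3 -c "
from rig import hand_in
print(hand_in())"
```

```text
the job is handed in; nothing more can be done
None
```

I pushed the window up until its red pointer was level with the green band, and it stayed there. I then pressed the fan button to its stop and released it, and handed the job in at about 24 s with the hand clear; the band and loose items look unmoved in the pictures.

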